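# Take the graded beads off the shaker

## Task

The bead-grading shaker has finished: release the sorting tray by turning each of the three red clamp knobs counter-clockwise (seen from above) all the way to its end stop, in any order, with the tray left sitting on the deck. Then take the tray by its blue grip, lift it straight up with the beads in it, and hold it level and still over the middle of the shaker with its underside about 10 cm above the deck for a good two seconds. Finish while still holding it there; never let the tray tip or spill its beads, and leave the pliers, dish and spool where they are.

Things in the scene. Friction and masses are not known exactly. Their poses are not given: they have to be found in the camera images.
- shaker: Fixed bead shaker: grey square body 220 x 220 mm, on it a white round deck 236 mm across with its top 60 mm above the table. Origin: centre of the underside, on the table; z up. Knob a stands on the deck at 60 degrees, b at 180 and c at 300 degrees about z from the shaker's x axis. It does not move in this task (the motor is off).
- tray: Round aluminium tray loose on the deck, within 2 mm of its centre, 0.3 to 0.55 kg: flange 160 mm across, 6 mm thick; wall 128 mm across, 20 mm high; in the middle a post with a blue grip bar 50 mm long (tray's x), 16 mm thick (y), 64 to 100 mm above the underside. Origin: centre of the underside; z up. While clamped, the knobs' toes lie 2 mm above its flange and stop any lift.
- tray_grip (a point): Centre of the tray's blue grip bar, at gripping height 86 mm above the tray's underside (14 mm below the bar's top); x along the bar, y across its 16 mm thickness, z up.
- knob_a_grip (a point): First (a) clamp knob: red wing 42 x 14 x 26 mm (its x, y, z), 104 to 130 mm above the table, on a vertical stem 95 mm from the shaker's centre. Point: on the axis, 120 mm above the table, the gripping height. It turns with the knob: x along the wing (white mark at that end) and the dark clamp toe below it (68 to 76 mm above the table, reaching 28 mm from the axis); z up.
- knob_b_grip (a point): Second (b) clamp knob: red wing 42 x 14 x 26 mm (its x, y, z), 104 to 130 mm above the table, on a vertical stem 95 mm from the shaker's centre. Point: on the axis, 120 mm above the table, the gripping height. It turns with the knob: x along the wing (white mark at that end) and the dark clamp toe below it (68 to 76 mm above the table, reaching 28 mm from the axis); z up.
- knob_c_grip (a point): Third (c) clamp knob: red wing 42 x 14 x 26 mm (its x, y, z), 104 to 130 mm above the table, on a vertical stem 95 mm from the shaker's centre. Point: on the axis, 120 mm above the table, the gripping height. It turns with the knob: x along the wing (white mark at that end) and the dark clamp toe below it (68 to 76 mm above the table, reaching 28 mm from the axis); z up.
- knob_a (a joint): Angle of clamp knob a in rad: 0 = clamped, its toe pointing to the tray's centre; grows counter-clockwise seen from above; 1.4 = end stop, toe swung clear of the tray. Starts between 0 and 0.15. Friction about 0.06 N m; it stays where it is left.
- knob_b (a joint): Angle of clamp knob b in rad: 0 = clamped, its toe pointing to the tray's centre; grows counter-clockwise seen from above; 1.4 = end stop, toe swung clear of the tray. Starts between 0 and 0.15. Friction about 0.06 N m; it stays where it is left.
- knob_c (a joint): Angle of clamp knob c in rad: 0 = clamped, its toe pointing to the tray's centre; grows counter-clockwise seen from above; 1.4 = end stop, toe swung clear of the tray. Starts between 0 and 0.15. Friction about 0.06 N m; it stays where it is left.
- bead_orange: Loose orange barrel bead, 20 mm across, 15 mm high, 12 g, standing on the tray's floor (6 mm above the tray's underside) about 43 mm from its centre, inside the wall. Origin: centre of its underside.
- bead_green: Loose green barrel bead, 20 mm across, 15 mm high, 12 g, standing on the tray's floor (6 mm above the tray's underside) about 43 mm from its centre, inside the wall. Origin: centre of its underside.
- bead_white: Loose white barrel bead, 20 mm across, 15 mm high, 12 g, standing on the tray's floor (6 mm above the tray's underside) about 43 mm from its centre, inside the wall. Origin: centre of its underside.
- pliers: Bystander: blue-handled jewellery pliers lying on the table beside the shaker, about 120 mm long, 12 mm high. Origin: near the pivot, at the underside; x towards the jaws.
- dish: Bystander: white dish of blue beads, 92 mm across, 28 mm high, on the table on the other side of the shaker. The beads are fixed in it. Origin: centre of the underside.
- spool: Bystander: spool of brass wire standing on its flange on the table beyond the shaker, 52 mm across, 24 mm high. Origin: centre of the underside.

How it is judged:
By the outcome, as a careful person would: the job done as asked, in the order asked, and still so for the second after the job is handed in, while the arm keeps its last pose, push and grip.
It also fails if it takes over 72 s, if anything falls off the work surface, if the arm or the gripper's body presses on something with over 40 N, if the wrist force passes 120 N, or if a joint passes its speed limit or range.

## Robot

A 6-joint arm with a two-finger parallel gripper is mounted at the origin on the work surface. World frame = base frame: x ahead of the robot, y to its left, z up, the work surface at z = 0. Lengths are in m, angles in degrees, forces in N, time in s.
With the tool pointing down it reaches from about 0.25 to 0.8 m from the base axis. Payload 3.9 kg.
Tool frame: the origin (TCP) lies midway between the tips of the shut fingers; the grasp point (between the pads) lies 19 mm behind it; z points along the fingers, y is the line along which they close (so a half turn about z gives the same grasp; the last joint's range is limited). The gripper opens to 85 mm and grips with 20 to 120 N. Pads are 22 mm wide; open, the fingers measure 114 mm over their backs; the gripper's body (76 mm by 85 mm) begins 54 mm behind the grasp point. The pads swing forward as they close: fully open they stand 13 mm farther back than shut.
Start: joints at [-75.516, 14.897, -7.913, 67.191, 0, 90], TCP at [0.131, -0.508, 0.201] pointing down, gripper open.
Joint ranges: [-159.42, 159.42], [-47.68, 98.78], [-73.54, 78.23], [-108.79, 121.32], [-90, 84.71], [-180, 180]. Speed limits (degrees/s): [147.25, 147.25, 180, 180, 180, 180].

## Interface

Orientations are given as [roll, pitch, yaw] about the fixed x, y, z axes, in that order (R = Rz(yaw) Ry(pitch) Rx(roll)).
In Python, from rig import r gives the robot as it stands.
- The arm moves only by the tool arm_command, never from a script. Its argument "commands" is a list that holds one entry, the list of rows, each a list of 7 numbers: the shift along the tool's x, y, z in mm, then the turn, a rotation vector about the tool's x, y, z in degrees, then the closure, from 0 (fully open) to 1 (shut). A call has 1 to 10 rows; each row is the pose to reach, as a shift and turn from the pose commanded when the call began, along the tool's axes at that moment; what a row does not reach only later rows make up. A row lasts 1/10 s, in which the tool goes at most 50 mm and 8.59 degrees, less where a joint would pass 70% of its speed; a pose out of reach is approached as far as the arm can. A call with a gripper value outside its range is refused whole. The fingers move at their own pace and stop on an object; "squeeze" is the grip in N (left out, the last holds). Time passes only in rows, so rows that repeat a pose let the fingers close. It gives the time, the measured TCP pose, the force, the opening and the grip force at its end, in the units of the state.
- r.state(): the state, without advancing time (a new reading comes with each control period).
- r.grab_frame(name): name is "scene" or "top" or "wrist"; returns the picture (420x560x3 uint8, red, green, blue); there is no depth.
- r.camera_params(name): a dict with "mtx" (3x3 intrinsics, pixels), "eye" and "rotation" of the camera in the world. Camera axes: x right, y down, z forward; pixel columns grow to the right and rows downward; lengths in m; the calibration is good to about 2 mm. A picture is of the moment at which its call begins: read the wrist's pose just before it. camera_params takes no time and is no camera call; for the wrist camera it gives the pose at the moment of the call.
- r.hand_in(): hands the job in; it is judged then, once.
Trained networks look in the newest picture that a camera, given by its name, has taken for a name from the list of things; names that differ only in an ending like _2 or _b are one class to them, and where a whole thing is asked for, a point or a joint stands for the part that bears it (a point fixed in the world has none). Each returns a list of dicts, best first, with "p" (0 to 1); they miss things now and then, are a little off and sometimes report something else, mostly with a low value. They report only what shows in the picture. A call takes as long as a camera call.
- r.look_for(camera, name): "box" ([centre column, centre row, width, height] in pixels, round what is visible of it).
- r.trace(camera, name): "region" (420x560 bool, what is visible of it) and "box" ([centre column, centre row, width, height] in pixels, round what is visible of it).
- r.place_of(camera, name): "at" ([row, column] in pixels: a listed point, or the origin of a listed thing).
The state is a dict: "clock": time; "q": joint angles; "qvel": joint speeds; "joint_torque": joint torques, N m; "tcp_pos": TCP position; "orientation": TCP orientation; "force": force on the tool from outside, world axes, zero at the start; "ft_torque": the same for the moment, N m; "opening": finger opening in m; "grasp_force": force on a finger pad.
Only numpy, scipy, OpenCV 4.12 (cv2) and the standard library are available. Lean on these libraries where they do the work, as an engineer would, in place of code of your own. Each camera call takes 0.05 s, during which the arm holds its last target. There are 200 camera calls.

## Working session

There is one attempt and no reset: what is moved stays moved. The work goes in short steps, Python scripts to look and compute and a tool call to move; the robot and the scene stay as the last step left them, time stands still between calls to the robot, and variables do not carry over. Pictures are saved under pics/ and viewed, at most 10 in all, crops included, and the job is handed in when it is done.

Besides the shell and the picture viewer there is one more tool, called after "Request:" as a command line: name --argument value ..., lists and objects as JSON in quotes. arm_command: Moves the arm, as the interface text tells. Its arguments: {"type":"object","properties":{"commands":{"type":"array","items":{"type":"array","items":{"type":"array","items":{"type":"number"}}}},"squeeze":{"type":"number"}},"required":["commands"]}

```bash
mkdir -p pics
cat > h.py <<'E'
from rig import r
import numpy as np, cv2
def ray(P,rc):
    d=np.linalg.inv(P["mtx"])@np.array([rc[1],rc[0],1.]); d=np.array(P["rotation"])@d
    return np.array(P["eye"]),d/np.linalg.norm(d)
def onz(P,rc,z):
    e,d=ray(P,rc); return e+d*(z-e[2])/d[2]
def tri(rs):
    A=0;b=0
    for e,d in rs:
        M=np.eye(3)-np.outer(d,d);A=A+M;b=b+M@e
    x=np.linalg.solve(A,b); return x,[round(1000*np.linalg.norm((np.eye(3)-np.outer(d,d))@(x-e)),1) for e,d in rs]
def save(n,im): cv2.imwrite("pics/"+n,im[...,::-1])
E
python3 - <<'E'
from h import *
np.set_printoptions(precision=4,suppress=True)
s=r.state();print(s["clock"],s["tcp_pos"],s["orientation"])
ims=[]
for c in ["scene","top"]:
    P=r.camera_params(c);print(c,P["eye"],np.array(P["rotation"]).tolist(),P["mtx"][0][0])
    ims.append(r.grab_frame(c))
    for n in ["shaker","tray_grip","knob_a_grip","tray"]:
        print(n,[(np.round(x["at"],1).tolist(),round(x["p"],2),onz(P,x["at"],{"shaker":0,"tray_grip":.146,"knob_a_grip":.12,"tray":.06}[n]).round(4).tolist()) for x in r.place_of(c,n)][:5])
save("s.png",ims[0]);save("t.png",ims[1])
E
```

```text
0.0 [ 0.1311 -0.5076  0.2001] [-179.8857   -0.0017   14.4823]
scene [1.0705 0.1377 0.781 ] [-144.99221477468902, -0.17308900105860583, 99.61665673570481] 437.9274673568851Traceback (most recent call last):
  File "<stdin>", line 9, in <module>
  File "h.py", line 7, in onz
    e,d=ray(P,rc); return e+d*(z-e[2])/d[2]
                                       ~^^^
IndexError: invalid index to scalar variable.
```

Rotation is given as roll/pitch/yaw.

```bash
sed -i 's/^import numpy.*/&\nfrom scipy.spatial.transform import Rotation as Ro/; s/d=np.array(P\["rotation"\])@d/d=Ro.from_euler("xyz",P["rotation"],degrees=True).as_matrix()@d/' h.py
python3 - <<'E'
from h import *
np.set_printoptions(precision=4,suppress=True)
ims=[]
for c in ["scene","top"]:
    P=r.camera_params(c);print(c,P["eye"],P["rotation"])
    ims.append(r.grab_frame(c))
    for n in ["shaker","tray_grip","knob_a_grip","tray"]:
        print(n,[(np.round(x["at"],1).tolist(),round(x["p"],2),onz(P,x["at"],{"shaker":0,"tray_grip":.146,"knob_a_grip":.12,"tray":.06}[n]).round(4).tolist()) for x in r.place_of(c,n)][:5])
save("s.png",ims[0]);save("t.png",ims[1])
E
```

```text
scene [1.0705 0.1377 0.781 ] [-144.9922   -0.1731   99.6167]
shaker [([201.6, 251.6], 0.87, [0.5282, -0.0243, 0.0])]
tray_grip [([155.0, 248.9], 0.63, [0.522, -0.0223, 0.146])]
knob_a_grip [([201.9, 262.7], 0.63, [0.6087, 0.0211, 0.12])]
tray [([186.0, 249.5], 0.69, [0.5315, -0.0245, 0.06])]
top [0.5663 0.0419 0.9346] [-176.3351    1.2283  -90.7466]
shaker []
tray_grip [([251.1, 323.7], 0.57, [0.5309, -0.0278, 0.146]), ([242.1, 299.6], 0.24, [0.5495, 0.0201, 0.146])]
knob_a_grip [([215.0, 296.7], 0.55, [0.6053, 0.0245, 0.12]), ([291.9, 403.3], 0.32, [0.4447, -0.191, 0.12])]
tray [([248.5, 320.3], 0.71, [0.5329, -0.028, 0.06]), ([247.0, 366.9], 0.49, [0.5349, -0.1312, 0.06])]
```

View pics/s.png

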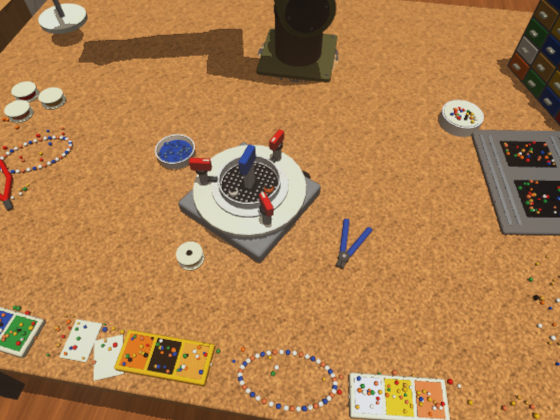

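View pics/t.png

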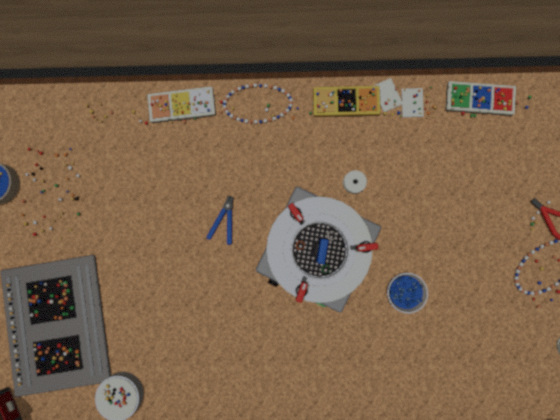

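```bash
cat >> h.py <<'E'
def row(p,yaw,s=None):
    "shift/turn (mm,deg) from measured pose to tool-down pose at p with world yaw"
    s=s or r.state(); R0=Ro.from_euler("xyz",s["orientation"],degrees=True)
    R1=Ro.from_euler("xyz",[180,0,yaw],degrees=True)
    return np.round(np.r_[R0.inv().apply(np.array(p)-s["tcp_pos"])*1000,(R0.inv()*R1).as_rotvec(degrees=True)],1).tolist()
E
python3 - <<'E'
from h import *
P=r.camera_params("wrist");s=r.state();print(s["clock"],P["eye"],P["rotation"],P["mtx"])
R0=Ro.from_euler("xyz",s["orientation"],degrees=True)
print(R0.inv().apply(np.array(P["eye"])-s["tcp_pos"]))
for y in (0,14.5,90):print(row([.46,-.03,.36],y))
E
```

```text
0.6 [ 0.20182419 -0.48901973  0.3751072 ] [ 1.63191805e+02  9.85240889e-03 -7.55560295e+01] [[301.11450523   0.         277.76602615]
 [  0.         301.11450523 207.14751653]
 [  0.           0.           1.        ]]
[ 0.07312804 -0.00101841 -0.17418539]
[437.9, -380.9, -159.1, 0.0, -0.0, 14.5]
[437.9, -380.9, -159.1, 0.0, -0.0, -0.0]
[437.9, -380.9, -159.1, 0.0, 0.0, -75.5]
```

Request:
arm_command --commands '[[[30,-25,-30,0,0,0,0],[70,-60,-60,0,0,0,0],[110,-95,-90,0,0,0,0],[145,-130,-120,0,0,0,0],[180,-160,-140,0,0,0,0],[215,-190,-150,0,0,0,0],[250,-220,-150,0,0,0,0],[285,-250,-150,0,0,0,0],[320,-280,-150,0,0,0,0],[350,-310,-150,0,0,0,0]]]'

```text
clock: 1.6
tcp_pos: [0.3904, -0.1243, 0.3513]
orientation: [179.9, -0.1, 14.5]
force: [1.5, -1.0, 0.2]
opening: 0.0859
grasp_force: 0.0
```

Request:
arm_command --commands '[[[30,-25,0,0,0,5,0],[60,-50,0,0,0,10,0],[80,-68,0,0,0,14,0],[88,-72,0,0,0,14.5,0],[88,-72,0,0,0,14.5,0],[88,-72,0,0,0,14.5,0]]]'

```text
clock: 2.2
tcp_pos: [0.456, -0.0351, 0.3509]
orientation: [180.0, 0.0, -0.0]
force: [0.2, 0.2, -0.3]
opening: 0.0851
grasp_force: 0.0
```

```bash
cat > m.py <<'E'
from h import *
import sys
def red(im):
    h=cv2.cvtColor(im,cv2.COLOR_RGB2HSV); return (((h[...,0]<8)|(h[...,0]>172))&(h[...,1]>170)&(h[...,2]>60)).astype(np.uint8)
def look(tag):
    s=r.state();P=r.camera_params("wrist");im=r.grab_frame("wrist");save(tag+".png",im)
    print(s["clock"],np.round(s["tcp_pos"],4),np.round(s["orientation"],2),np.round(s["q"],1))
    for n,z in [("knob_a_grip",.12),("tray_grip",.146),("tray",.06),("shaker",0)]:
        print(n,[(np.round(x["at"],1).tolist(),round(x["p"],2),onz(P,x["at"],z).round(4).tolist()) for x in r.place_of("wrist",n)][:5])
    np.save(tag,np.r_[P["eye"],P["rotation"]]); 
if __name__=="__main__": look(sys.argv[1])
E
python3 m.py w1
```

```text
2.2 [ 0.456  -0.0351  0.3509] [ 1.7997e+02  3.0000e-02 -0.0000e+00] [ -4.4   7.    4.2  87.2  -0.  175.6]
knob_a_grip [([46.7, 225.7], 0.56, [0.6092, 0.0287, 0.12]), ([6.7, 329.8], 0.33, [0.6512, -0.0952, 0.12])]
tray_grip [([115.2, 267.3], 0.59, [0.5298, -0.0216, 0.146])]
tray [([114.9, 269.2], 0.68, [0.5304, -0.0216, 0.06]), ([181.4, 239.8], 0.64, [0.4305, 0.0255, 0.06])]
shaker []
```

View pics/w1.png

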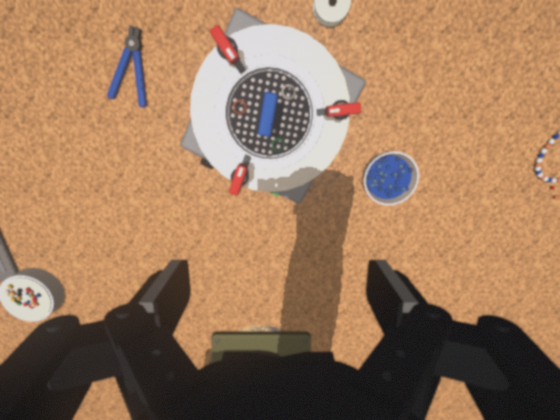

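Request:
arm_command --commands '[[[40,0,0,0,0,0,0.0],[80,15,0,0,0,0,0.3],[100,30,0,0,0,0,0.4],[100,30,0,0,0,0,0.4],[100,30,0,0,0,0,0.4],[100,30,0,0,0,0,0.4]]]'

```text
clock: 3.05
tcp_pos: [0.5556, -0.0644, 0.3512]
orientation: [-180.0, 0.0, -0.0]
force: [-0.6, -1.0, -0.6]
opening: 0.0512
grasp_force: 0.0
```

```bash
cat > fit.py <<'E'
from m import *
from scipy.optimize import least_squares
def box(c,yaw,l,w,z0,z1):
    R=np.array([[np.cos(yaw),-np.sin(yaw)],[np.sin(yaw),np.cos(yaw)]])
    return np.array([np.r_[c+R@[a*l/2,b*w/2],z] for a in(-1,1) for b in(-1,1) for z in(z0,z1)])
def proj(P,X):
    R=Ro.from_euler("xyz",P["rotation"],degrees=True).as_matrix(); v=(X-P["eye"])@R@np.array(P["mtx"]).T
    return v[:,:2]/v[:,2:]
def mom(m):
    c=np.array([m["m10"],m["m01"]])/m["m00"]; a=.5*np.arctan2(2*m["mu11"],m["mu20"]-m["mu02"])
    return c,a,m["m00"]
def blobs(mask,amin=60):
    n,l,st,_=cv2.connectedComponentsWithStats(cv2.morphologyEx(mask,cv2.MORPH_CLOSE,np.ones((3,3),np.uint8)))
    return [mom(cv2.moments((l==i).astype(np.uint8),True)) for i in range(1,n) if st[i,4]>amin]
def blue(im):
    h=cv2.cvtColor(im,cv2.COLOR_RGB2HSV); return ((abs(h[...,0].astype(int)-112)<12)&(h[...,1]>150)&(h[...,2]>50)).astype(np.uint8)
def fitbox(obs,guess,l,w,z0,z1,free=False):
    "obs: list of (P,centroid,angle); returns x,y,yaw(,dz)"
    def f(v):
        o=[]
        for P,c,a in obs:
            d=v[3] if free else 0
            h=cv2.convexHull(proj(P,box(v[:2],v[2],l,w,z0+d,z1+d)).astype(np.float32))
            cc,aa,_=mom(cv2.moments(h)); o+=[*(cc-c),8*np.sin(aa-a)]
        return o
    s=least_squares(f,np.r_[guess,0] if free else guess,diff_step=1e-3,x_scale=[.01,.01,.1]+[.01]*free)
    return s.x,np.round(s.fun,1)
E
python3 - <<'E'
from fit import *
np.set_printoptions(precision=4,suppress=True)
look("w2")
views=[]
M=np.array(r.camera_params("wrist")["mtx"])
for t in("w1","w2"):
    a=np.load(t+".npy");views.append(({"mtx":M,"eye":a[:3],"rotation":a[3:]},cv2.imread(f"pics/{t}.png")[...,::-1]))
for c,n in(("scene","s"),("top","t")): views.append((r.camera_params(c),cv2.imread(f"pics/{n}.png")[...,::-1]))
C=np.array([.530,-.027])
things=[("tray",C,1.4,50/1e3,.016,.124,.160,blue)]+[(f"k{k}",C+.095*np.array([np.cos(t),np.sin(t)]),t+np.pi,.042,.014,.104,.130,red) for k,t in enumerate(np.radians([35,155,275]))]
for n,c,y,l,w,z0,z1,fn in things:
    obs=[]
    for P,im in views:
        q=proj(P,np.r_[c,(z0+z1)/2][None])[0]; bs=blobs(fn(im.copy()),25)
        b=min(bs,key=lambda b:np.linalg.norm(b[0]-q)); ok=np.linalg.norm(b[0]-q)<25
        print(n,q.round(),b[0].round(1),np.degrees(b[1]).round(),b[2])
        if ok:obs.append((P,b[0],b[1]))
    for o,nm in((obs[:2],"wrist"),(obs,"all")):
        for fr in(False,True):
            v,e=fitbox(o,[*c,y],l,w,z0,z1,fr); v=v.copy();v[2]=np.degrees(v[2]);print(" ",nm,v,e)
E
```

```text
3.05 [ 0.5556 -0.0644  0.3512] [-179.99    0.02   -0.03] [ -6.6  17.9  18.5  90.7   0.  173.4]
knob_a_grip [([128.6, 205.4], 0.73, [0.613, 0.031, 0.12]), ([176.2, 222.4], 0.62, [0.5501, 0.0122, 0.12]), ([226.2, 363.5], 0.31, [0.4772, -0.1861, 0.12])]
tray_grip [([194.8, 247.3], 0.94, [0.5306, -0.0237, 0.146])]
tray [([179.3, 254.8], 0.65, [0.5335, -0.0272, 0.06]), ([193.5, 248.0], 0.37, [0.5105, -0.0158, 0.06])]
shaker [([176.9, 225.2], 0.16, [0.5256, 0.0298, 0.0])]
tray [272. 115.] [384.4 186.4] -50.0 102.0
tray [250. 194.] [353.5 227.3] 75.0 74.0
tray [246. 159.] [246.4 154.3] -59.0 130.0
tray [323. 251.] [322.1 250.7] -81.0 208.0
  wrist [  0.5266  -0.026  342.6635] [ 0.1  3.6 -0.7  0.7  2.7  1. ]
  wrist [  0.5327  -0.0235 163.8468   0.0176] [ 0.1  0.  -0.9  0.1 -0.   0.9]
  all [  0.5266  -0.026  342.6635] [ 0.1  3.6 -0.7  0.7  2.7  1. ]
  all [  0.5327  -0.0235 163.8468   0.0176] [ 0.1  0.  -0.9  0.1 -0.   0.9]
k0 [227.  48.] [216.2  32.9] 75.0 90.0Traceback (most recent call last):
  File "<stdin>", line 15, in <module>
ValueError: min() iterable argument is empty
```

View pics/w2.png

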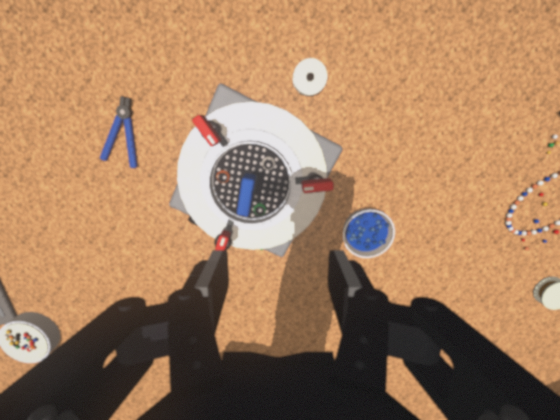

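Run:
```python
import cv2
for f,pts in (("w1",[(225,42),(345,110),(239,180),(268,115)]),("w2",[(206,130),(320,186),(222,242),(246,195)]),("t",[(296,213),(370,247),(302,290),(322,251)]),("s",[(266,204),(276,142),(201,165),(246,158)])):
    h=cv2.cvtColor(cv2.imread(f"pics/{f}.png"),cv2.COLOR_BGR2HSV)
    print(f,[h[y,x].tolist() for x,y in pts])
```

```text
w1 [[1, 165, 219], [1, 170, 221], [2, 168, 221], [111, 146, 182]]
w2 [[1, 160, 228], [2, 160, 150], [15, 29, 229], [110, 147, 189]]
t [[1, 174, 148], [1, 183, 149], [0, 154, 149], [109, 179, 127]]
s [[1, 206, 214], [4, 188, 106], [3, 180, 98], [112, 173, 162]]
```

```bash
sed -i 's/h\[...,1\]>170/h[...,1]>110/; s/<8)|/<6)|/' m.py; sed -i 's/h\[...,1\]>150/h[...,1]>105/' fit.py
cat > run.py <<'E'
from fit import *
np.set_printoptions(precision=4,suppress=True)
views=[]
M=np.array(r.camera_params("wrist")["mtx"])
for t in sys.argv[1].split(","):
    a=np.load(t+".npy");views.append(({"mtx":M,"eye":a[:3],"rotation":a[3:]},cv2.imread(f"pics/{t}.png")[...,::-1]))
for c,n in(("scene","s"),("top","t")): views.append((r.camera_params(c),cv2.imread(f"pics/{n}.png")[...,::-1]))
C=np.array([.530,-.027])
things=[("tray",C,1.4,50/1e3,.016,.124,.160,blue)]+[(f"k{k}",C+.095*np.array([np.cos(t),np.sin(t)]),t+np.pi,.042,.014,.104,.130,red) for k,t in enumerate(np.radians([35,155,275]))]
for n,c,y,l,w,z0,z1,fn in things:
    obs=[]
    for i,(P,im) in enumerate(views):
        q=proj(P,np.r_[c,(z0+z1)/2][None])[0]; bs=blobs(fn(im.copy()),25)
        b=min(bs,key=lambda b:np.linalg.norm(b[0]-q)); ok=np.linalg.norm(b[0]-q)<25
        h=cv2.contourArea(cv2.convexHull(proj(P,box(c,y,l,w,z0,z1)).astype(np.float32)))
        if ok and b[2]>.6*h and b[2]<1.5*h: obs.append((P,b[0],b[1]))
        print(n,i,q.round(),b[0].round(1),np.degrees(b[1]).round(),b[2],"model",round(h))
    for o,nm in((obs[:-2],"wrist"),(obs,"all")):
        for fr in(False,True):
            if len(o)<2:continue
            v,e=fitbox(o,[*c,y],l,w,z0,z1,fr); v=v.copy();v[2]=np.degrees(v[2]);print(" ",nm,v,e)
E
python3 run.py w1,w2
```

```text
tray 0 [272. 115.] [267.1 113.8] -81.0 561.0 model 623
tray 1 [250. 194.] [245.  196.2] -81.0 454.0 model 746
tray 2 [246. 159.] [246.4 154.6] -59.0 155.0 model 499
tray 3 [323. 251.] [322.2 250.7] -80.0 228.0 model 226
  all [  0.5301  -0.0218 169.3071] [ 0.2  0.5  0.   0.8 -1.4  0.1 -1.5  1.  -0. ]
  all [  0.5312  -0.0223 -10.7021   0.0119] [ 0.3 -0.6  0.   0.2  0.2  0.1 -0.8  0.7 -0. ]
k0 0 [227.  48.] [223.1  42.5] 57.0 385.0 model 521
k0 1 [209. 133.] [204.6 127.9] 50.0 304.0 model 505
k0 2 [266. 203.] [265.9 203.7] 68.0 210.0 model 262
k0 3 [295. 214.] [294.6 211.2] 58.0 106.0 model 148
  wrist [  0.6132   0.0315 216.1338] [-0.2  0.  -0.3  0.3 -0.1  0.2]
  wrist [  0.6131   0.0314 216.0563   0.0009] [-0.2 -0.1 -0.3  0.2  0.1  0.2]
  all [  0.6129   0.0305 213.6545] [ 0.6  0.3  0.   1.1  0.2  0.5  1.5  1.6 -0.2 -0.9  0.1 -0.4]
  all [  0.6128   0.0298 213.5314   0.0055] [ 0.4 -0.6  0.1  0.6  0.4  0.5  1.  -0.2 -0.2 -0.5 -0.  -0.3]
k1 0 [243. 180.] [237.4 180.2] -69.0 270.0 model 359
k1 1 [226. 247.] [222.1 241.8] -67.0 154.0 model 333
k1 2 [274. 139.] [276.2 139.7] -62.0 177.0 model 252
k1 3 [303. 293.] [301.  292.4] -71.0 123.0 model 175
  all [  0.4451   0.0195 340.0181] [ 1.1 -0.5 -0.2  1.1 -0.2  0.3 -0.6  0.3 -0.1]
  all [  0.4455   0.0195 340.0385   0.0013] [ 1.  -0.6 -0.3  1.  -0.5  0.3 -0.6  0.2 -0.1]
k2 0 [346. 108.] [344.9 109. ] -8.0 335.0 model 436
k2 1 [320. 184.] [319. 185.] -1.0 284.0 model 454
k2 2 [199. 164.] [199.4 163.9] 14.0 244.0 model 313
k2 3 [368. 246.] [367.9 246.7] -7.0 127.0 model 168
  wrist [  0.5372  -0.1199 454.7686] [-0.   0.   0.4  0.  -0.  -0.4]
  wrist [  0.5372  -0.1198 454.7937   0.0004] [-0.  -0.   0.4  0.   0.  -0.4]
  all [  0.5373  -0.1203 453.9106] [ 0.4 -0.   0.5  0.4 -0.1 -0.3  0.4  0.2 -0.6 -0.6  0.2  0.4]
  all [  0.5374  -0.1202 453.9463   0.0007] [ 0.4 -0.1  0.5  0.3 -0.  -0.3  0.4 -0.  -0.6 -0.6  0.2  0.4]
```

Request:
arm_command --commands '[[[10,-20,30,0,0,-8,0.4],[20,-40,60,0,0,-16,0.4],[35,-60,90,0,0,-24,0.4],[45,-80,120,0,0,-32,0.4],[55,-94,150,0,0,-36,0.4],[55,-94,150,0,0,-36,0.4],[55,-94,150,0,0,-36,0.4]]]'

```text
clock: 4.0
tcp_pos: [0.6107, 0.0297, 0.2008]
orientation: [-180.0, 0.1, 36.0]
force: [-0.7, -0.3, 0.4]
opening: 0.0513
grasp_force: 0.0
```

```bash
cat > k.py <<'E'
from m import *
look(sys.argv[1])
t=eval(sys.argv[2]);print(row(t[:3],t[3]))
E
python3 k.py w3 ".6108,.0298,.101,36"
```

```text
4.0 [0.6107 0.0297 0.2008] [-1.7997e+02  9.0000e-02  3.5970e+01] [  2.8  23.6   5.   71.5  -0.  146.8]
knob_a_grip [([203.5, 278.7], 0.81, [0.6102, 0.03, 0.12])]
tray_grip [([316.8, 270.3], 0.64, [0.5266, -0.0214, 0.146])]
tray [([265.9, 274.6], 0.71, [0.5323, -0.0209, 0.06]), ([204.6, 279.2], 0.4, [0.5955, 0.0184, 0.06])]
shaker []
[-1.0, -1.8, 101.9, 0.1, -0.2, -0.1]
```

View pics/w3.png

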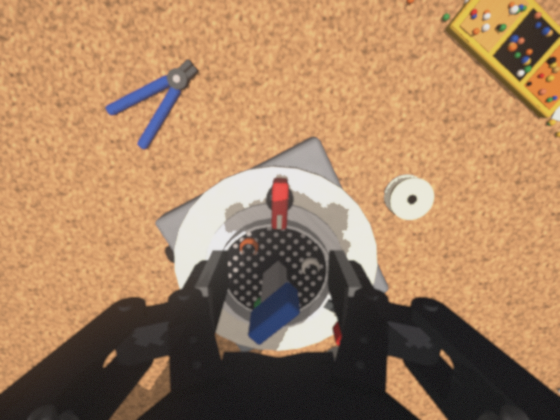

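Request:
arm_command --commands '[[[0,0,40,0,0,0,0.4],[0,0,75,0,0,0,0.4],[0,0,100,0,0,0,0.4],[0,0,100,0,0,0,0.4],[0,0,100,0,0,0,0.85],[0,0,100,0,0,0,0.9],[0,0,100,0,0,0,0.95],[0,0,100,0,0,0,1],[0,0,100,0,0,0,1]]]' --squeeze 30

```text
clock: 5.15
tcp_pos: [0.6121, 0.0297, 0.1018]
orientation: [180.0, -0.1, 36.0]
force: [0.1, -0.7, 0.8]
opening: -0.0
grasp_force: 0.0
```

```bash
cat > st.py <<'E'
from h import *
s=r.state();print({k:np.round(s[k],3).tolist() for k in("clock","tcp_pos","orientation","force","ft_torque","opening","grasp_force","q")})
E
python3 st.py
```

```text
{'clock': 5.15, 'tcp_pos': [0.612, 0.03, 0.102], 'orientation': [179.952, -0.073, 35.986], 'force': [0.132, -0.664, 0.782], 'ft_torque': [0.057, 0.081, -0.002], 'opening': -0.0, 'grasp_force': 0.0, 'q': [2.775, 26.442, -5.482, 57.989, -0.0, 146.789]}
```

Run:
```python
from h import *
a=r.grab_frame("wrist"); b=r.grab_frame("scene")
P=r.camera_params("scene");print(P["eye"],P["rotation"])
save("x1.png",np.hstack([cv2.resize(a[150:420,140:420],(400,386)),cv2.resize(b[80:270,160:357],(400,386))]))
```

```text
[1.07054711 0.13773699 0.78095035] [-144.99221477   -0.173089     99.61665674]
```

View pics/x1.png

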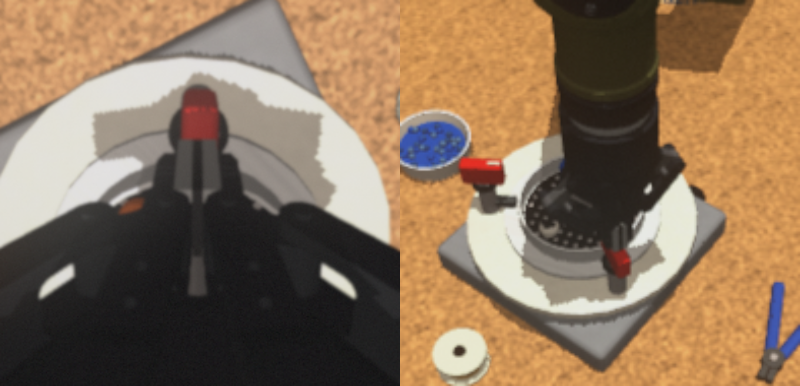

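Run:
```python
from h import *
a=r.grab_frame("wrist");P=r.camera_params("wrist");s=r.state()
Ri=Ro.from_euler("xyz",P["rotation"],degrees=True).as_matrix()
def pj(X): v=(np.array(X)-P["eye"])@Ri@np.array(P["mtx"]).T; return (v[:2]/v[2]).round(1)
print("tcp",pj(s["tcp_pos"]),"wing centre top",pj([.6108,.0298,.130]),s["opening"],s["grasp_force"])
u=np.array([np.cos(np.radians(36)),np.sin(np.radians(36))])
for t in(-.021,.021):print("wing end top",t,pj(np.r_[np.array([.6108,.0298])+t*u,.13]))
for c in("scene","top"):
    f=r.grab_frame(c)
    if c=="scene":b=f
f=lambda x:(255*(x/255.)**.45).astype(np.uint8)
save("x2.png",np.hstack([cv2.resize(f(a[185:305,218:338]),(400,400),interpolation=2),cv2.resize(f(b[160:240,226:306]),(400,400),interpolation=2)]))
```

```text
tcp [279.8 239.2] wing centre top [279.1 261.4] -0.00023481638363503368 0.0
wing end top -0.021 [279.  295.7]
wing end top 0.021 [279.1 224.3]
```

View pics/x2.png

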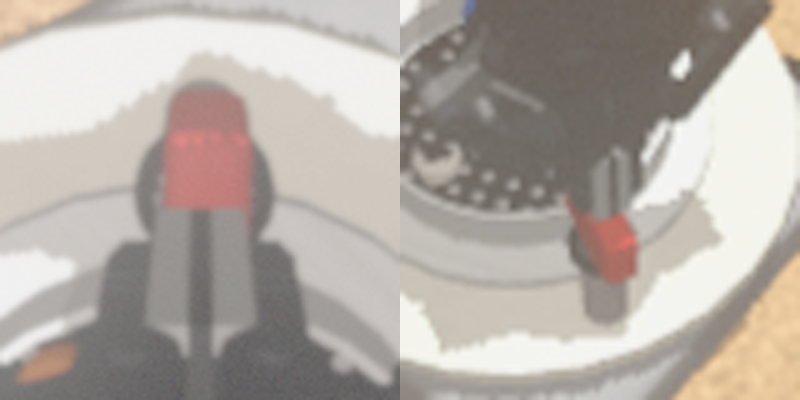

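Request:
arm_command --commands '[[[0,0,-40,0,0,0,1],[0,0,-80,0,0,0,1],[25,0,-100,0,0,0,1],[60,0,-100,0,0,0,1],[80,0,-100,0,0,0,1],[80,0,-100,0,0,0,1],[80,0,-100,0,0,0,1]]]'

```text
clock: 6.1
tcp_pos: [0.6757, 0.0766, 0.2001]
orientation: [-180.0, 0.1, 36.0]
force: [-0.3, -0.2, 0.0]
opening: 0.0001
grasp_force: 0.0
```

Run:
```python
from fit import *
s=r.state();P=r.camera_params("wrist");a=r.grab_frame("wrist").copy();Q=r.camera_params("scene");b=r.grab_frame("scene").copy()
print(s["tcp_pos"],s["orientation"],s["opening"])
T=np.array(s["tcp_pos"])
g=lambda x:(255*(x/255.)**.6).astype(np.uint8)
pics=[]
for P_,im in((P,a),(Q,b)):
    q=proj(P_,np.array([T,T+[0,0,.019],T+[0,0,.04]]));print(q.round(1))
    c=q[0].round().astype(int); x0,y0=c[0]-40,c[1]-40
    z=cv2.resize(g(im[y0:y0+80,x0:x0+80]),(400,400),interpolation=2)
    for k in q: cv2.circle(z,tuple(int(v) for v in ((k-[x0,y0]+.5)*5)),4,(0,255,0),1)
    pics.append(z)
save("x3.png",np.hstack(pics))
```

```text
[0.67566329 0.07655441 0.20014368] [-1.79966672e+02  9.98668924e-02  3.60088082e+01] 0.0001239647132217534
[[279.8 239.2]
 [280.  252.5]
 [280.3 270.8]]
[[286.6 210.9]
 [286.7 204. ]
 [286.8 196.1]]
```

View pics/x3.png

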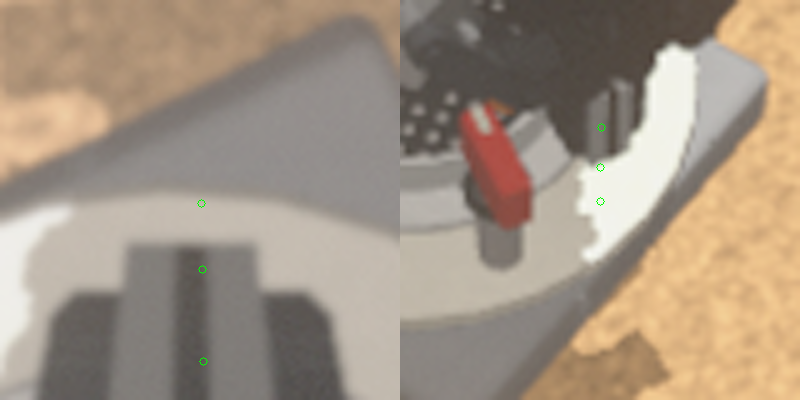

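Run:
```python
from fit import *
s=r.state();P=r.camera_params("wrist");Q=r.camera_params("scene")
R=Ro.from_euler("xyz",s["orientation"],degrees=True)
for x in(0,.011):
  for h in(.015,.02,.025,.03,.035,.04):
    X=(np.array(s["tcp_pos"])+R.apply([[x,0,-h]]))
    print(x,h,proj(P,X).round(1),proj(Q,X).round(1))
```

```text
0 0.015 [[280.  249.3]] [[286.4 205. ]]
0 0.02 [[280.  253.1]] [[286.4 203.2]]
0 0.025 [[280.1 257.1]] [[286.4 201.3]]
0 0.03 [[280.2 261.4]] [[286.4 199.5]]
0 0.035 [[280.2 265.8]] [[286.4 197.6]]
0 0.04 [[280.3 270.6]] [[286.5 195.6]]
0.011 0.015 [[280.  231.5]] [[289.5 210.2]]
0.011 0.02 [[280.1 234.9]] [[289.5 208.4]]
0.011 0.025 [[280.1 238.4]] [[289.6 206.5]]
0.011 0.03 [[280.2 242.1]] [[289.6 204.7]]
0.011 0.035 [[280.3 246.1]] [[289.7 202.8]]
0.011 0.04 [[280.4 250.4]] [[289.7 200.9]]
```

Request:
arm_command --commands '[[[-40,0,0,0,0,0,0.5],[-80,0,0,0,0,0,0.5],[-81,0,40,0,0,0,0.5],[-81,0,80,0,0,0,0.5],[-81,0,100,0,0,0,0.5],[-81,0,110,0,0,0,0.5],[-81,0,120,0,0,0,0.5],[-81,0,130,0,0,0,0.5],[-81,0,130,0,0,0,0.5]]]'

```text
clock: 7.1
tcp_pos: [0.6103, 0.029, 0.0703]
orientation: [-180.0, 0.0, 36.0]
force: [0.2, -1.1, 0.6]
opening: 0.0429
grasp_force: 0.0
```

Request:
arm_command --commands '[[[0,0,0,0,0,0,0.9],[0,0,0,0,0,0,1],[0,0,0,0,0,0,1],[0,0,0,0,0,0,1]]]' --squeeze 30

```text
clock: 7.5
tcp_pos: [0.6116, 0.0287, 0.0718]
orientation: [179.9, -0.1, 36.0]
force: [-0.2, -2.7, 3.2]
opening: 0.0235
grasp_force: 29.6
```

```bash
python3 st.py
```

```text
{'clock': 7.5, 'tcp_pos': [0.612, 0.029, 0.072], 'orientation': [179.905, -0.07, 35.975], 'force': [-0.23, -2.714, 3.174], 'ft_torque': [-0.362, -0.116, 0.002], 'opening': 0.024, 'grasp_force': 29.607, 'q': [2.711, 27.654, -8.232, 54.002, -0.041, 146.736]}
```

Request:
arm_command --commands '[[[0,0,0,0,0,-4,1],[0,0,0,0,0,-10,1],[0,0,0,0,0,-17,1],[0,0,0,0,0,-24,1],[0,0,0,0,0,-30,1],[0,0,0,0,0,-30,1]]]'

```text
clock: 8.1
tcp_pos: [0.6117, 0.0287, 0.0718]
orientation: [179.9, -0.0, 66.0]
force: [0.7, -2.3, 3.6]
opening: 0.0234
grasp_force: 29.7
```

```bash
python3 st.py
```

```text
{'clock': 8.1, 'tcp_pos': [0.612, 0.029, 0.072], 'orientation': [179.869, -0.017, 65.963], 'force': [0.729, -2.315, 3.555], 'ft_torque': [-0.49, -0.11, 0.09], 'opening': 0.023, 'grasp_force': 29.721, 'q': [2.707, 27.655, -8.232, 53.988, -0.043, 116.744]}
```

Request:
arm_command --commands '[[[0,0,0,0,0,-7,1],[0,0,0,0,0,-14,1],[0,0,0,0,0,-21,1],[0,0,0,0,0,-28,1],[0,0,0,0,0,-35,1],[0,0,0,0,0,-42,1],[0,0,0,0,0,-46,1],[0,0,0,0,0,-46,1]]]'

```text
clock: 8.9
tcp_pos: [0.6118, 0.0286, 0.0718]
orientation: [179.9, 0.1, 111.8]
force: [0.7, -3.2, 4.2]
opening: 0.0237
grasp_force: 29.8
```

```bash
python3 st.py
```

```text
{'clock': 8.9, 'tcp_pos': [0.612, 0.029, 0.072], 'orientation': [179.888, 0.085, 111.847], 'force': [0.655, -3.198, 4.224], 'ft_torque': [-0.534, -0.283, 0.062], 'opening': 0.024, 'grasp_force': 29.811, 'q': [2.705, 27.66, -8.232, 53.975, -0.043, 70.858]}
```

Request:
arm_command --commands '[[[0,0,0,0,0,-2,1],[0,0,0,0,0,-4,1],[0,0,0,0,0,-6,1],[0,0,0,0,0,-6,1]]]'

```text
clock: 9.3
tcp_pos: [0.6119, 0.0287, 0.0718]
orientation: [179.9, 0.1, 117.8]
force: [1.4, -2.8, 4.5]
opening: 0.0233
grasp_force: 29.9
```

```bash
python3 st.py
```

```text
{'clock': 9.3, 'tcp_pos': [0.612, 0.029, 0.072], 'orientation': [179.888, 0.092, 117.765], 'force': [1.399, -2.842, 4.521], 'ft_torque': [-0.572, -0.283, -0.357], 'opening': 0.023, 'grasp_force': 29.902, 'q': [2.705, 27.661, -8.228, 53.971, -0.036, 64.94]}
```

Request:
arm_command --commands '[[[0,0,0,0,0,0,0.6],[0,0,0,0,0,0,0.5],[0,0,0,0,0,0,0.5],[0,0,-40,0,0,0,0.5],[0,0,-80,0,0,0,0.5],[0,0,-110,0,0,0,0.5],[0,0,-110,0,0,0,0.5]]]'

```text
clock: 10.0
tcp_pos: [0.6136, 0.0295, 0.1857]
orientation: [179.6, 0.2, 118.0]
force: [0.2, 0.4, 0.0]
opening: 0.0431
grasp_force: 0.0
```

```bash
python3 -c "
from h import *
print(row([.5377,-.1176,.18],95));print(row([.5377,-.1176,.07],95))"
```

```text
[-94.3, -136.1, 4.9, 0.5, 0.1, 23.0]
[-93.9, -136.9, 114.9, 0.5, 0.1, 23.0]
```

Request:
arm_command --commands '[[[-20,-30,0,0,0,5,0.5],[-45,-65,0,0,0,12,0.5],[-70,-100,0,0,0,18,0.5],[-94,-136,0,0,0,23,0.5],[-94,-136,0,0,0,23,0.5],[-94,-136,0,0,0,23,0.5],[-94,-136,0,0,0,23,0.5]]]'

```text
clock: 10.7
tcp_pos: [0.5348, -0.117, 0.1803]
orientation: [-180.0, -0.0, 95.0]
force: [0.7, 0.3, 0.8]
opening: 0.0429
grasp_force: 0.0
```

```bash
sed -i 's/print(s\["clock"\].*/&\n    bs=blobs_(im,P)/' m.py
python3 - <<'E'
import re
t=open('m.py').read().replace("    bs=blobs_(im,P)\n","");open('m.py','w').write(t)
E
cat > kk.py <<'E'
from fit import *
np.set_printoptions(precision=4,suppress=True)
tag,x,y,yaw=sys.argv[1],*map(float,sys.argv[2:5])
look(tag);P=r.camera_params("wrist");im=cv2.imread(f"pics/{tag}.png")[...,::-1].copy()
q=proj(P,np.array([[x,y,.117]]))[0]
b=min(blobs(red(im),100),key=lambda b:np.linalg.norm(b[0]-q));print(q,b)
v,e=fitbox([(P,b[0],b[1])],[x,y,np.radians(yaw)],.042,.014,.104,.130);print(v[:2],np.degrees(v[2])%180,e)
print(row([x,y,.07],yaw))
E
python3 kk.py w4 .5377 -.1176 95
```

```text
10.7 [ 0.5348 -0.117   0.1803] [-179.97   -0.05   95.03] [-12.4  17.7  -7.1  65.3   0.   72.6]
knob_a_grip [([20.8, 409.8], 0.6, [0.6121, 0.0276, 0.12])]
tray_grip [([81.4, 284.8], 0.71, [0.5301, -0.021, 0.146])]
tray [([94.7, 283.2], 0.76, [0.5307, -0.0234, 0.06])]
shaker [([91.3, 284.5], 0.28, [0.5325, -0.0158, 0.0])]
[281.7596 211.5065] (array([281.5894, 213.5735]), np.float64(1.5623751893089837), 755.0)
[ 0.5375 -0.1189] 95.61720543880475 [-0. -0.  0.]
[-1.0, 2.5, 110.7, -0.0, -0.0, 0.1]
```

Request:
arm_command --commands '[[[-1,2.5,30,0,0,0,0.5],[-1,2.5,65,0,0,0,0.5],[-1,2.5,90,0,0,0,0.5],[-1,2.5,110,0,0,0,0.5],[-1,2.5,110,0,0,0,0.5],[-1,2.5,110,0,0,0,0.9],[-1,2.5,110,0,0,0,1],[-1,2.5,110,0,0,0,1],[-1,2.5,110,0,0,0,1]]]'

```text
clock: 11.85
tcp_pos: [0.538, -0.1183, 0.0718]
orientation: [179.9, -0.0, 95.0]
force: [-0.3, 2.5, -0.1]
opening: 0.0238
grasp_force: 29.9
```

```bash
python3 st.py
```

```text
{'clock': 11.85, 'tcp_pos': [0.538, -0.118, 0.072], 'orientation': [179.906, -0.014, 94.996], 'force': [-0.349, 2.532, -0.147], 'ft_torque': [0.242, 0.039, 0.063], 'opening': 0.024, 'grasp_force': 29.89, 'q': [-12.434, 22.226, -17.466, 50.223, 0.042, 72.57]}
```

Request:
arm_command --commands '[[[0,0,0,0,0,-6,1],[0,0,0,0,0,-14,1],[0,0,0,0,0,-22,1],[0,0,0,0,0,-30,1],[0,0,0,0,0,-38,1],[0,0,0,0,0,-46,1],[0,0,0,0,0,-54,1],[0,0,0,0,0,-62,1],[0,0,0,0,0,-70,1],[0,0,0,0,0,-74,1]]]'

```text
clock: 12.85
tcp_pos: [0.538, -0.1183, 0.0717]
orientation: [179.9, 0.1, 169.2]
force: [0.0, 1.8, -0.5]
opening: 0.0234
grasp_force: 29.9
```

```bash
python3 st.py
```

```text
{'clock': 12.85, 'tcp_pos': [0.538, -0.118, 0.072], 'orientation': [179.946, 0.093, 169.211], 'force': [0.014, 1.831, -0.502], 'ft_torque': [0.342, -0.078, -0.042], 'opening': 0.023, 'grasp_force': 29.914, 'q': [-12.436, 22.228, -17.469, 50.212, 0.056, -1.647]}
```

Request:
arm_command --commands '[[[0,0,0,0,0,-3,1],[0,0,0,0,0,-6,1],[0,0,0,0,0,-9,1],[0,0,0,0,0,-9,1]]]'

```text
clock: 13.25
tcp_pos: [0.5392, -0.1184, 0.0718]
orientation: [180.0, 0.2, 178.0]
force: [3.5, 1.1, -1.6]
opening: 0.0233
grasp_force: 30.0
```

```bash
python3 st.py
```

```text
{'clock': 13.25, 'tcp_pos': [0.539, -0.118, 0.072], 'orientation': [179.963, 0.213, 177.993], 'force': [3.523, 1.139, -1.587], 'ft_torque': [0.451, -0.612, 0.015], 'opening': 0.023, 'grasp_force': 30.035, 'q': [-12.431, 22.243, -17.431, 50.123, 0.075, -10.424]}
```

Request:
arm_command --commands '[[[0,0,0,0,0,-3,1],[0,0,0,0,0,-3,1]]]'

```text
clock: 13.45
tcp_pos: [0.5378, -0.1183, 0.0717]
orientation: [180.0, 0.1, -179.1]
force: [0.2, 2.8, 2.7]
opening: 0.0233
grasp_force: 30.3
```

```bash
python3 st.py
```

```text
{'clock': 13.45, 'tcp_pos': [0.538, -0.118, 0.072], 'orientation': [179.977, 0.077, -179.053], 'force': [0.19, 2.812, 2.739], 'ft_torque': [0.626, -0.113, 0.049], 'opening': 0.023, 'grasp_force': 30.264, 'q': [-12.434, 22.226, -17.467, 50.237, 0.041, -13.381]}
```

Request:
arm_command --commands '[[[0,0,0,0,0,0,0.6],[0,0,0,0,0,0,0.5],[0,0,0,0,0,0,0.5],[0,0,-40,0,0,0,0.5],[0,0,-80,0,0,0,0.5],[0,0,-110,0,0,0,0.5],[0,0,-110,0,0,0,0.5],[0,0,-110,0,0,0,0.5]]]'

```text
clock: 14.25
tcp_pos: [0.5377, -0.1189, 0.1815]
orientation: [-180.0, 0.1, -179.0]
force: [-0.0, -0.5, -0.8]
opening: 0.0426
grasp_force: 0.0
```

```bash
python3 kk.py w5 .5377 -.1176 174; python3 -c "
from h import *
print(row([.4466,.0194,.18],160))"
```

```text
14.25 [ 0.5377 -0.1189  0.1815] [-179.96    0.09 -179.04] [-12.5  17.8  -6.7  65.4  -0.  -13.4]
knob_a_grip [([294.0, 444.4], 0.7, [0.6135, 0.0325, 0.12])]
tray_grip [([212.7, 410.8], 0.93, [0.5292, -0.0209, 0.146])]
tray [([188.9, 377.4], 0.83, [0.5319, -0.0178, 0.06])]
shaker []
[277.6043 212.6555] (array([278.4147, 211.6575]), np.float64(-1.4189025095040937), 762.0)
[ 0.5362 -0.1172] 172.16702471617367 [ 0. -0. -0.]
[-1.8, 0.7, 109.4, 0.0, -0.2, 7.0]
[87.2, 139.3, -0.3, 0.0, -0.2, 21.0]
```

View pics/w5.png

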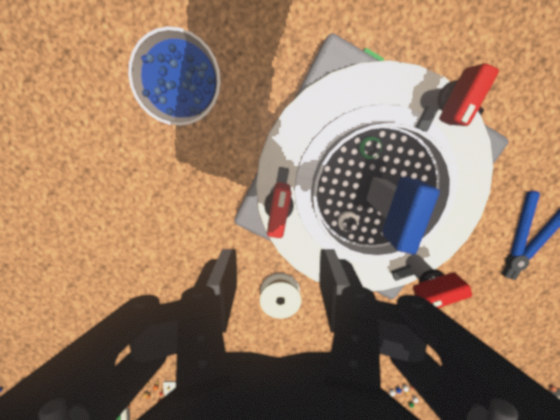

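Request:
arm_command --commands '[[[20,30,0,0,0,5,0.5],[45,70,0,0,0,12,0.5],[70,110,0,0,0,18,0.5],[87,139,0,0,0,21,0.5],[87,139,0,0,0,21,0.5],[87,139,0,0,0,21,0.5],[87,139,0,0,0,21,0.5]]]'

```text
clock: 15.2
tcp_pos: [0.4485, 0.0184, 0.1806]
orientation: [-180.0, 0.0, 160.0]
force: [-0.1, -0.9, -0.0]
opening: 0.0427
grasp_force: 0.0
```

```bash
python3 kk.py w6 .4466 .0194 160
python3 - <<'E'
from fit import *
M=np.array(r.camera_params("wrist")["mtx"]);a=np.load("w5.npy");P={"mtx":M,"eye":a[:3],"rotation":a[3:]}
im=cv2.imread("pics/w5.png")[...,::-1].copy()
for c,y in(((.6108,.0298),114),((.4466,.0194),160)):
    q=proj(P,np.array([[*c,.117]]))[0];b=min(blobs(red(im),100),key=lambda b:np.linalg.norm(b[0]-q))
    v,e=fitbox([(P,b[0],b[1])],[*c,np.radians(y)],.042,.014,.104,.130);print(q,b[0],v[:2],np.degrees(v[2])%180,e)
E
```

```text
15.2 [0.4485 0.0184 0.1806] [-179.98    0.01  159.97] [  2.4   8.1 -19.9  62.   -0.   22.4]
knob_a_grip []
tray_grip [([326.7, 266.0], 0.7, [0.531, -0.0216, 0.146])]
tray [([274.0, 268.7], 0.8, [0.5307, -0.0217, 0.06]), ([308.0, 257.1], 0.27, [0.5668, -0.0494, 0.06])]
shaker []
[277.7653 208.1815] (array([278.3758, 206.5236]), np.float64(1.5706810399817988), 785.0)
[0.4449 0.0205] 159.8915769668132 [-0. -0.  0.]
[2.0, 0.5, 110.7, -0.0, -0.0, -0.1]
[440.15683653 289.50066637] [443.49274194 289.53225806] [0.61022235 0.03152894] 103.20620737960944 [ 0.  0. -0.]
[464.45475611  95.86819516] [469.68327606  92.33161512] [0.44541185 0.02125528] 157.3680636435403 [ 0. -0.  0.]
```

Request:
arm_command --commands '[[[2,0,30,0,0,0,0.5],[2,0,65,0,0,0,0.5],[2,0,90,0,0,0,0.5],[2,0,110,0,0,0,0.5],[2,0,110,0,0,0,0.5],[2,0,110,0,0,0,0.9],[2,0,110,0,0,0,1],[2,0,110,0,0,0,1],[2,0,110,0,0,0,1]]]'

```text
clock: 16.35
tcp_pos: [0.4466, 0.0195, 0.0717]
orientation: [180.0, 0.1, 160.0]
force: [-0.5, -0.4, 0.2]
opening: 0.0232
grasp_force: 29.8
```

Request:
arm_command --commands '[[[0,0,0,0,0,-5,1],[0,0,0,0,0,-12,1],[0,0,0,0,0,-20,1],[0,0,0,0,0,-28,1],[0,0,0,0,0,-36,1],[0,0,0,0,0,-44,1],[0,0,0,0,0,-52,1],[0,0,0,0,0,-60,1],[0,0,0,0,0,-66,1],[0,0,0,0,0,-66,1]]]'

```text
clock: 17.35
tcp_pos: [0.4469, 0.0186, 0.0716]
orientation: [-179.8, -0.0, -134.0]
force: [-0.1, -2.6, 1.1]
opening: 0.0229
grasp_force: 30.0
```

```bash
python3 st.py
```

```text
{'clock': 17.35, 'tcp_pos': [0.447, 0.019, 0.072], 'orientation': [-179.829, -0.025, -134.049], 'force': [-0.147, -2.62, 1.075], 'ft_torque': [-0.771, 0.016, 0.026], 'opening': 0.023, 'grasp_force': 29.999, 'q': [2.488, 13.126, -31.379, 45.396, -0.142, -43.463]}
```

Request:
arm_command --commands '[[[0,0,0,0,0,-4,1],[0,0,0,0,0,-8,1],[0,0,0,0,0,-12,1],[0,0,0,0,0,-15,1],[0,0,0,0,0,-15,1]]]'

```text
clock: 17.85
tcp_pos: [0.4477, 0.0195, 0.0717]
orientation: [-179.8, 0.1, -119.2]
force: [1.8, -1.3, 0.4]
opening: 0.0233
grasp_force: 29.8
```

```bash
python3 st.py
```

```text
{'clock': 17.85, 'tcp_pos': [0.448, 0.02, 0.072], 'orientation': [-179.836, 0.083, -119.161], 'force': [1.82, -1.319, 0.442], 'ft_torque': [-0.325, -0.382, -0.106], 'opening': 0.023, 'grasp_force': 29.812, 'q': [2.509, 13.141, -31.347, 45.328, -0.015, -58.33]}
```

Request:
arm_command --commands '[[[0,0,0,0,0,0,0.6],[0,0,0,0,0,0,0.5],[0,0,0,0,0,0,0.5],[0,0,-40,0,0,0,0.5],[0,0,-80,0,0,0,0.5],[0,0,-110,0,0,0,0.5],[0,0,-110,0,0,0,0.5],[0,0,-110,0,0,0,0.5]]]'

```text
clock: 18.65
tcp_pos: [0.4464, 0.0197, 0.1813]
orientation: [-179.9, 0.1, -119.0]
force: [0.0, -0.5, -0.5]
opening: 0.0427
grasp_force: 0.0
```

```bash
python3 kk.py w7 .4466 .0194 233; python3 -c "
from h import *
print(row([.6108,.0298,.18],113))"
```

```text
18.65 [0.4464 0.0197 0.1813] [-179.94    0.06 -119.03] [  2.5   7.8 -20.1  62.    0.  -58.4]
knob_a_grip [([303.5, 123.4], 0.75, [0.6111, 0.0303, 0.12])]
tray_grip [([223.1, 150.8], 0.93, [0.5286, -0.0233, 0.146])]
tray [([192.7, 186.3], 0.56, [0.5268, -0.0239, 0.06])]
shaker [([211.2, 277.5], 0.29, [0.4652, 0.0547, 0.0])]
[274.2917 210.1017] (array([277.0859, 207.6564]), np.float64(-1.44732989879719), 745.0)
[0.4435 0.018 ] 53.79968945568726 [ 0. -0. -0.]
[-0.8, -1.9, 109.6, 0.1, -0.1, 8.0]
[-89.4, -140.1, -0.9, -0.0, -0.2, 128.0]
```

Request:
arm_command --commands '[[[-9,-14,-10,0,0,8,0.5],[-18,-28,-10,0,0,16,0.5],[-30,-45,-10,0,0,24,0.5],[-40,-65,-10,0,0,32,0.5],[-50,-80,-10,0,0,40,0.5],[-60,-95,-10,0,0,48,0.5],[-70,-110,-10,0,0,56,0.5],[-80,-125,-10,0,0,64,0.5],[-89,-140,0,0,0,72,0.5],[-89,-140,0,0,0,80,0.5]]]'

```text
clock: 19.9
tcp_pos: [0.6126, 0.0296, 0.178]
orientation: [-179.9, -0.1, 160.7]
force: [-0.2, -0.5, -0.8]
opening: 0.0424
grasp_force: 0.0
```

Request:
arm_command --commands '[[[0,0,0,0,0,8,0.5],[0,0,0,0,0,16,0.5],[0,0,0,0,0,24,0.5],[0,0,0,0,0,32,0.5],[0,0,0,0,0,40,0.5],[0,0,0,0,0,48,0.5],[0,0,0,0,0,48,0.5]]]'

```text
clock: 20.6
tcp_pos: [0.611, 0.0295, 0.1797]
orientation: [-179.9, -0.0, 113.0]
force: [-0.1, 0.1, 0.1]
opening: 0.0426
grasp_force: 0.0
```

```bash
python3 kk.py w8 .6108 .0298 113
```

```text
20.6 [0.611  0.0295 0.1797] [-179.89   -0.04  112.99] [ 2.8 24.1  2.6 68.7  0.  69.8]
knob_a_grip [([213.2, 280.4], 0.68, [0.6128, 0.0292, 0.12])]
tray_grip [([245.5, 154.2], 0.94, [0.5321, -0.0235, 0.146])]
tray [([206.3, 186.8], 0.83, [0.5301, -0.0189, 0.06])]
shaker [([176.9, 206.7], 0.31, [0.5301, 0.0014, 0.0])]
[277.7631 210.0397] (array([278.2609, 209.2793]), np.float64(-1.5568967443619206), 759.0)
[0.6107 0.031 ] 112.24420071564163 [ 0. -0. -0.]
[0.5, -0.4, 110.5, -0.0, -0.0, 0.1]
```

```bash
cat > tb.py <<'E'
from fit import *
np.set_printoptions(precision=4,suppress=True)
M=np.array(r.camera_params("wrist")["mtx"]);obs=[]
for t in sys.argv[1].split(","):
    a=np.load(t+".npy");P={"mtx":M,"eye":a[:3],"rotation":a[3:]};im=cv2.imread(f"pics/{t}.png")[...,::-1].copy()
    q=proj(P,np.array([[.531,-.022,.142]]))[0];b=min(blobs(blue(im),200),key=lambda b:np.linalg.norm(b[0]-q))
    h=cv2.contourArea(cv2.convexHull(proj(P,box(np.array([.531,-.022]),2.955,.05,.016,.124,.160)).astype(np.float32)))
    print(t,q.round(),b[0].round(),b[2],round(h))
    if .75<b[2]/h<1.2 and np.linalg.norm(b[0]-q)<15:obs.append((P,b[0],b[1]))
for fr in(False,True) if len(obs)>1 else (False,):
    v,e=fitbox(obs,[.531,-.022,2.955],.05,.016,.124,.16,fr);v=v.copy();v[2]=np.degrees(v[2])%180;print(v,e)
print(row([*v[:2],.09],v[2]))
E
python3 tb.py w1,w2,w3,w4,w5,w6,w7,w8; python3 -c "
from h import *
print(row([.531,-.022,.2],169.3))"
```

```text
w1 [268. 114.] [267. 114.] 561.0 639
w2 [246. 194.] [245. 196.] 454.0 601
w3 [274. 311.] [274. 313.] 1644.0 2139
w4 [286.  84.] [286.  81.] 2281.0 2679
w5 [407. 213.] [410. 214.] 2613.0 3191
w6 [266. 324.] [265. 324.] 1362.0 1891
w7 [151. 224.] [148. 229.] 1631.0 2480
w8 [155. 241.] [155. 246.] 2030.0 3166
[  0.5306  -0.0214 169.4553] [-0.2  0.1 -0.   0.5 -1.7  0.1 -0.7 -0.7 -0.1 -0.5 -0.2 -0.  -0.8 -0.4
 -0.1]
[  0.5306  -0.0215 169.525    0.0015] [-0.1  0.  -0.   0.5 -1.5  0.1 -0.5  0.4 -0.1 -0.4 -0.2 -0.1 -0.2  0.2
 -0.1]
[-15.3, -94.3, 90.6, -0.0, -0.0, -56.5]
[-15.8, -94.2, -19.4, -0.0, -0.0, -56.2]
```

Request:
arm_command --commands '[[[0,-5,-20,0,0,-8,0.5],[-3,-20,-20,0,0,-16,0.5],[-6,-35,-20,0,0,-24,0.5],[-9,-50,-20,0,0,-32,0.5],[-12,-70,-20,0,0,-40,0.5],[-15,-85,-20,0,0,-48,0.5],[-15,-94,-20,0,0,-56,0.5],[-15,-94,-20,0,0,-56.5,0.5],[-15,-94,-20,0,0,-56.5,0.5]]]'

```text
clock: 21.75
tcp_pos: [0.5313, -0.021, 0.2011]
orientation: [180.0, 0.0, 169.4]
force: [0.2, -0.9, 0.7]
opening: 0.0428
grasp_force: 0.0
```

```bash
sed -i 's/^M=np/if sys.argv[1]=="w9": look("w9")\n&/' tb.py; python3 tb.py w9; python3 st.py
```

```text
21.75 [ 0.5313 -0.021   0.2011] [179.98   0.04 169.36] [-2.3 15.5 -7.  67.4  0.   8.4]
knob_a_grip [([275.9, 344.9], 0.8, [0.613, 0.0294, 0.12]), ([123.9, 96.1], 0.39, [0.4366, -0.1534, 0.12]), ([296.2, 233.7], 0.36, [0.615, -0.0797, 0.12])]
tray_grip [([212.2, 277.8], 0.74, [0.5303, -0.02, 0.146])]
tray [([185.9, 277.5], 0.87, [0.5284, -0.0199, 0.06])]
shaker [([223.2, 445.8], 0.2, [0.6329, 0.1872, 0.0])]
w9 [276. 212.] [276. 213.] 1207.0 1521
[  0.5312  -0.0219 169.7058] [ 0. -0.  0.]
[0.0, -1.1, 110.7, 0.0, 0.0, -0.2]
{'clock': 22.0, 'tcp_pos': [0.531, -0.021, 0.201], 'orientation': [179.999, 0.002, 169.466], 'force': [-0.327, -0.53, 0.403], 'ft_torque': [0.004, 0.027, -0.001], 'opening': 0.043, 'grasp_force': 0.0, 'q': [-2.237, 15.569, -7.0, 67.429, 0.001, 8.297]}
```

Request:
arm_command --commands '[[[0,0,40,0,0,0,0.5],[0,0,75,0,0,0,0.5],[0,0,100,0,0,0,0.5],[0,0,111,0,0,0,0.5],[0,0,111,0,0,0,0.5],[0,0,111,0,0,0,0.6],[0,0,111,0,0,0,0.75],[0,0,111,0,0,0,1],[0,0,111,0,0,0,1],[0,0,111,0,0,0,1]]]' --squeeze 60

```text
clock: 23.0
tcp_pos: [0.5326, -0.0213, 0.0916]
orientation: [180.0, 0.2, 169.5]
force: [0.6, -0.6, 6.0]
opening: 0.0154
grasp_force: 59.8
```

```bash
python3 st.py
```

```text
{'clock': 23.0, 'tcp_pos': [0.533, -0.021, 0.092], 'orientation': [179.998, 0.222, 169.473], 'force': [0.639, -0.611, 6.013], 'ft_torque': [-0.267, 0.076, -0.016], 'opening': 0.015, 'grasp_force': 59.751, 'q': [-2.275, 19.536, -18.399, 51.846, -0.029, 8.253]}
```

Request:
arm_command --commands '[[[0,0,-1,0,0,0,1],[0,0,-3,0,0,0,1],[0,0,-6,0,0,0,1],[0,0,-10,0,0,0,1],[0,0,-15,0,0,0,1],[0,0,-20,0,0,0,1],[0,0,-24,0,0,0,1],[0,0,-27,0,0,0,1],[0,0,-29,0,0,0,1],[0,0,-30,0,0,0,1]]]'

```text
clock: 24.0
tcp_pos: [0.5311, -0.021, 0.1202]
orientation: [180.0, 0.0, 169.5]
force: [0.7, 0.8, -5.1]
opening: 0.0154
grasp_force: 58.5
```

```bash
python3 st.py
python3 - <<'E'
from h import *
a=r.grab_frame("scene");b=r.grab_frame("wrist")
save("lift.png",np.hstack([cv2.resize(a[80:270,160:357],(400,386)),cv2.resize(b,(400,300))[:, :] if 0 else cv2.resize(b[:, 70:490],(386,386))]))
E
```

```text
{'clock': 24.0, 'tcp_pos': [0.531, -0.021, 0.12], 'orientation': [179.998, 0.018, 169.482], 'force': [0.718, 0.78, -5.109], 'ft_torque': [0.024, -0.011, -0.051], 'opening': 0.015, 'grasp_force': 58.524, 'q': [-2.265, 18.222, -15.708, 56.052, -0.001, 8.253]}
```

View pics/lift.png

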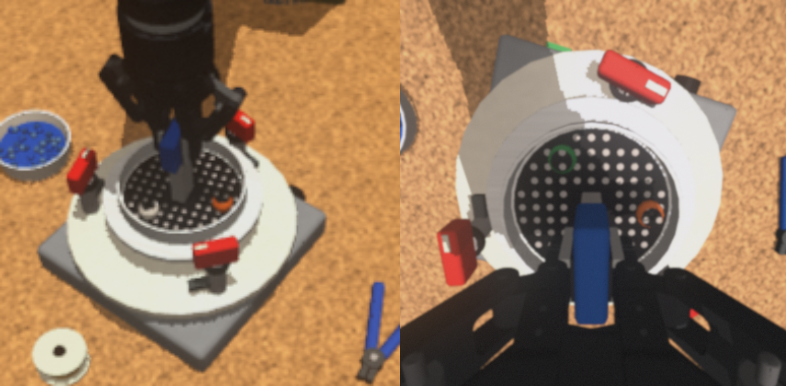

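The tray is lifted about 28 mm and level. All three beads stand in it, and the toes are swung clear. I'll raise it the rest of the way and hold.

Request:
arm_command --commands '[[[0,0,-2,0,0,0,1],[0,0,-6,0,0,0,1],[0,0,-13,0,0,0,1],[0,0,-22,0,0,0,1],[0,0,-32,0,0,0,1],[0,0,-42,0,0,0,1],[0,0,-52,0,0,0,1],[0,0,-61,0,0,0,1],[0,0,-67,0,0,0,1],[0,-1,-70,0,0,0,1]]]'

```text
clock: 25.1
tcp_pos: [0.5312, -0.022, 0.1908]
orientation: [180.0, 0.1, 169.5]
force: [0.8, -0.9, -3.9]
opening: 0.0152
grasp_force: 60.8
```

Request:
arm_command --commands '[[[0,0,-1,0,0,0,1],[0,0,-1,0,0,0,1],[0,0,-1,0,0,0,1],[0,0,-1,0,0,0,1],[0,0,-1,0,0,0,1],[0,0,-1,0,0,0,1],[0,0,-1,0,0,0,1],[0,0,-1,0,0,0,1],[0,0,-1,0,0,0,1],[0,0,-1,0,0,0,1]]]'

```text
clock: 26.1
tcp_pos: [0.5308, -0.022, 0.1909]
orientation: [180.0, -0.0, 169.5]
force: [-0.3, -0.6, -3.7]
opening: 0.0157
grasp_force: 60.8
```

Request:
arm_command --commands '[[[0,0,0,0,0,0,1],[0,0,0,0,0,0,1],[0,0,0,0,0,0,1],[0,0,0,0,0,0,1],[0,0,0,0,0,0,1],[0,0,0,0,0,0,1],[0,0,0,0,0,0,1],[0,0,0,0,0,0,1],[0,0,0,0,0,0,1],[0,0,0,0,0,0,1]]]'

```text
clock: 27.1
tcp_pos: [0.5308, -0.022, 0.1909]
orientation: [180.0, -0.0, 169.5]
force: [0.2, -0.4, -4.0]
opening: 0.0153
grasp_force: 60.8
```

Request:
arm_command --commands '[[[0,0,0,0,0,0,1],[0,0,0,0,0,0,1],[0,0,0,0,0,0,1],[0,0,0,0,0,0,1],[0,0,0,0,0,0,1],[0,0,0,0,0,0,1],[0,0,0,0,0,0,1],[0,0,0,0,0,0,1],[0,0,0,0,0,0,1],[0,0,0,0,0,0,1]]]'

```text
clock: 28.1
tcp_pos: [0.5308, -0.022, 0.1909]
orientation: [-180.0, -0.0, 169.5]
force: [0.9, -0.2, -4.0]
opening: 0.0153
grasp_force: 60.8
```

```bash
python3 st.py
python3 - <<'E'
from fit import *
# height check of the bar with the scene camera, knob check from the top camera
P=r.camera_params("scene");im=r.grab_frame("scene")
for t in r.place_of("scene","tray"): 
    e,d=ray(P,t["at"]);k=(.5312-e[0])/d[0];print("tray",round(t["p"],2),(e+k*d).round(3))
for n in("bead_orange","bead_green","bead_white"):print(n,[(round(x["p"],2),np.round(x["box"][:2])) for x in r.look_for("wrist" if r.grab_frame("wrist") is not None else 0,n)[:1]])
E
```

```text
{'clock': 28.1, 'tcp_pos': [0.531, -0.022, 0.191], 'orientation': [-180.0, -0.001, 169.485], 'force': [0.884, -0.25, -4.022], 'ft_torque': [-0.032, 0.017, -0.086], 'opening': 0.015, 'grasp_force': 60.783, 'q': [-2.37, 15.759, -8.225, 66.016, -0.0, 8.145]}
tray 0.86 [ 0.531 -0.028  0.151]
tray 0.67 [ 0.531 -0.056  0.135]
bead_orange [(0.73, array([342., 234.]))]
bead_green [(0.88, array([246., 175.]))]
bead_white [(0.38, array([341., 232.]))]
```

```bash
python3 -c "
from rig import r
print(r.hand_in())"
```

```text
the job is handed in; nothing more can be done
None
```

I turned all three clamp knobs to their end stops, lifted the tray with its beads about 10 cm above the deck over the shaker's middle, held it level and still for about 3 s, and handed the job in at about 28 s while still holding it. The result was not reported back.

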